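# Slide the kitchen timer through the gap onto its mat

## Robot

A 7-joint arm with a two-finger parallel gripper is mounted at the origin on the work surface. World frame = base frame: x ahead of the robot, y to its left, z up, the work surface at z = 0. Lengths are in m, angles in degrees, forces in N, time in s.
With the tool pointing down it reaches from about 0.425 to 0.925 m from the base axis. Payload 6.8 kg.
Tool frame: the origin (TCP) lies midway between the tips of the shut fingers; the grasp point (between the pads) lies 19 mm behind it; y points along the fingers, z is the direction in which the jaws open and shut, and the axes are right-handed (so a half turn about y gives the same grasp; the last joint's range is limited). The gripper opens to 88 mm and grips with 3 to 60 N. Pads are 20 mm wide; open, the fingers measure 115 mm over their backs; the gripper's body (75 mm by 178 mm) begins 61 mm behind the grasp point.
Start: joints at [57.634, 27.33, 1.283, 89.118, -0.659, 63.558, -4.761], TCP at [0.298, -0.606, 0.223] pointing down, gripper open.
Joint ranges: [-169.35, 169.35], [-19.33, 120.38], [-80.79, 83.38], [13.8, 139.57], [-78.32, 258.32], [9.67, 109.79], [-169.56, 169.56]. Speed limits (degrees/s): [136.94, 136.94, 180, 180, 180, 180, 180].

## Interface

Orientations are given as a 3x3 rotation matrix whose columns are the frame's x, y, z axes.
In Python, from cell import ctrl gives the robot as it stands.
- The arm moves only by the tool arm_command, never from a script. Its argument "increments" is a list that holds one entry, the list of rows, each a list of 5 numbers: the finger opening in cm, from 0 to 8.78, then the shift along the tool's x, y, z in cm, then the turn about the tool's y in rad. A call has 1 to 5 rows; each row is the pose to reach, as a shift and turn from the pose commanded when the call began, along the tool's axes at that moment; what a row does not reach only later rows make up. A row lasts 1/10 s, in which the tool goes at most 50 mm and 8.59 degrees, less where a joint would pass 70% of its speed; a pose out of reach is approached as far as the arm can. A call with a gripper value outside its range is refused whole. The fingers move at their own pace and stop on an object; "squeeze" is the grip in N (left out, the last holds). Time passes only in rows, so rows that repeat a pose let the fingers close. It gives the time, the measured TCP pose, the force and the opening at its end, in the units of the state.
- ctrl.read_state(): the state, without advancing time (a new reading comes with each control period).
- ctrl.camera(name): name is "side" or "top"; returns a dict with "image" (480x640x3 uint8, blue, green, red), "depth" (480x640 float32, m along the optical axis (not along the pixel's ray), 0 where there is no reading), "fx", "fy", "cx", "cy" (pixels), "R" (3x3) and "t" (3): a world point X has camera coordinates R X + t. Camera axes: x right, y down, z forward; pixel columns grow to the right and rows downward; lengths in m; the calibration is good to about 2 mm. A picture is of the moment at which its call begins.
- ctrl.hand_in(): hands the job in, once; it reports no verdict.
Trained networks look in a picture, given as the dict that the camera call returned (one of the last four; its "shot" number tells which), for a name from the list of things; names that differ only in an ending like _2 or _b are one class to them, and where a whole thing is asked for, a point or a joint stands for the part that bears it (a point fixed in the world has none). Each returns a list of dicts, best first, with "p" (0 to 1); they miss things now and then, are a little off and sometimes report something else, mostly with a low value. They report only what shows in the picture. A call takes as long as a camera call. They do not tell look-alikes from the thing itself.
- ctrl.boxes_of(query, picture): "rect" ([centre column, centre row, width, height] in pixels, round what is visible of it).
- ctrl.regions_of(query, picture): "pixels" (480x640 bool, what is visible of it) and "rect" ([centre column, centre row, width, height] in pixels, round what is visible of it).
- ctrl.landmark_of(query, picture): "location" ([row, column] in pixels: a listed point, or the origin of a listed thing).
The state is a dict: "time": time; "qpos": joint angles; "joint_velocities": joint speeds; "tau": joint torques, N m; "position": TCP position; "eef_rot": TCP orientation; "ft_force": force on the tool from outside, world axes, zero at the start; "moment": the same for the moment, N m; "width": finger opening in m.
Only numpy, scipy, OpenCV 4.12 (cv2) and the standard library are available. Lean on these libraries where they do the work, as an engineer would, in place of code of your own. Each camera call takes 0.05 s, during which the arm holds its last target.

## Task

Put the steel kitchen timer back on its cork mat: push it along the worktop with the fingertips, endways through the narrow gap between the frosted storage box and the sugar bowl, until it stands wholly on the mat. Only push it: do not lift, tip or pinch it and do not touch its dial, and leave the sugar bowl's lid, the box's flap, the spatula and the spice jar as they are.

Things in the scene. Friction and masses are not known exactly. Their poses are not given: they have to be found in the camera images.
- timer_mid (a point): steel kitchen timer, a flat loose case 112 mm long (its x) x 88 mm wide (its y) x 34 mm high with rounded upright corners, about 0.25 to 0.5 kg, lying flat on the worktop; a dial sits in the middle of its top (timer_dial). The point is the middle of the case, 17 mm above the worktop; z is up. Both ends are alike; at the start its +x end points roughly towards the gap. Too wide to pinch; a face pushed with two separated fingertips turns square to them
- timer_dial: the timer's dial, a disc 52 mm across with a bar grip, from the case's top (34 mm) to 48 mm above the worktop, turning on the case; not to be touched. Origin on its axis, 35 mm above the worktop
- timer_fl (a point): a corner of the timer's underside (the case's vertical edges are rounded with 12 mm radius; this point lies on the rounding, 52.5 mm along the timer's x and 40.5 mm along its y from its middle): +x +y
- timer_fr (a point): a corner of the timer's underside (the case's vertical edges are rounded with 12 mm radius; this point lies on the rounding, 52.5 mm along the timer's x and 40.5 mm along its y from its middle): +x -y
- timer_bl (a point): a corner of the timer's underside (the case's vertical edges are rounded with 12 mm radius; this point lies on the rounding, 52.5 mm along the timer's x and 40.5 mm along its y from its middle): -x +y
- timer_br (a point): a corner of the timer's underside (the case's vertical edges are rounded with 12 mm radius; this point lies on the rounding, 52.5 mm along the timer's x and 40.5 mm along its y from its middle): -x -y
- gap (a point): the middle of the gap, on the worktop, halfway between box and bowl: 95 mm wide along its y (the timer's 88 mm width passes with 3.5 mm each side), its x is the way through, towards the mat. At the start the timer lies 170 to 210 mm before it (its -x), up to 40 mm aside and up to 0.35 rad askew
- mat: thin cork mat lying flat beyond the gap, 160 mm (its x) x 140 mm (its y), 1 mm thick, no obstacle to sliding. Origin at its middle; its axes are parallel to those of the gap and its middle lies 170 mm past the gap's middle along x
- storage_box: low frosted plastic storage box, 130 mm (its x, along the way through) x 104 mm x 38 mm high, with a flap on top that reaches 45 mm; it does not move. Origin at the centre of its underside. It stands on one side of the gap (either side), up to 15 mm before or behind the gap's middle
- sugar_bowl: low round white ceramic sugar bowl, 104 mm across at its widest, 22 to 30 mm above the worktop, 42 mm high; it does not move. Origin at the centre of its underside. It stands on the other side of the gap, up to 15 mm before or behind the gap's middle
- sugar_lid: loose ceramic lid on the bowl, 94 mm across, its knob's top 66 mm above the worktop; origin at the centre of its underside
- box_flap (a joint): the flap on top of the storage box: 0 shut, grows as it opens, rad
- spatula: loose spatula with silicone blade and wooden handle, 255 mm long (its x) x 50 mm, lying 10 mm high beside the mat on the robot's side; origin on its underside near the middle
- spice_jar: loose spice jar, 44 mm across, 85 mm high, beside the mat on the side away from the robot; origin at the centre of its underside
Things that resemble listed ones, but are neither listed nor needed, are in the scene too. Leave any black or turquoise look-alike of the storage_box alone.

How it is judged:
By the outcome, as a careful person would: the job done as asked, in the order asked, and still so for the second after the job is handed in, with the robot touching nothing.
It also fails if it takes over 72 s, if anything falls off the work surface, if the arm or the gripper's body presses on something with over 40 N, if the wrist force passes 120 N, or if a joint passes its speed limit or range.

## Working session

There is one attempt and no reset: what is moved stays moved. The work goes in short steps, Python scripts to look and compute and a tool call to move; the robot and the scene stay as the last step left them, time stands still between calls to the robot, and variables do not carry over. Pictures are saved under pics/ and viewed, and the job is handed in when it is done.

Besides the shell and the picture viewer there is one more tool, called after "Request:" in YAML: its name, and indented under it one key for each argument. arm_command: Moves the arm, as the interface text tells. Its arguments: {"type":"object","properties":{"increments":{"type":"array","items":{"type":"array","items":{"type":"array","items":{"type":"number"}}}},"squeeze":{"type":"number"}},"required":["increments"]}

```bash
mkdir -p pics; ls; python3 - <<'E'
from cell import ctrl
import cv2,numpy as np
s=ctrl.read_state()
print(s['time'],s['position'],s['eef_rot'],s['width'],s['ft_force'])
for n in ['top','side']:
    p=ctrl.camera(n); cv2.imwrite(f'pics/{n}0.png',p['image']); print(n,p['fx'],p['cx'],p['cy'],np.array(p['R']).round(3).tolist(),p['t'])
    for q in ['timer_mid','timer_dial','timer_fl','timer_fr','timer_bl','timer_br','gap','mat','storage_box','sugar_bowl','spatula','spice_jar']:
        r=ctrl.landmark_of(q,p); print(q,[(np.round(a['location']).tolist(),round(a['p'],2)) for a in r[:3]])
E
```

```text
pics
0.0 [ 0.29744731 -0.60526143  0.22170233] [[-8.97464679e-01 -9.06562979e-04  4.41085397e-01]
 [-4.41086314e-01  1.58359608e-03 -8.97463290e-01]
 [ 1.15105886e-04 -9.99998335e-01 -1.82109407e-03]] 0.08816957900737127 [ 0.24406684 -0.54835869  0.20635049]
top 512.5471683450828 317.4253886287048 230.32866870175766 [[0.012, -1.0, -0.019], [-0.986, -0.009, -0.167], [0.167, 0.021, -0.986]] [-0.03874729  0.51415016  1.00990833]
timer_mid [([231.0, 221.0], 0.58)]
timer_dial [([225.0, 217.0], 0.9)]
timer_fl [([211.0, 247.0], 0.62)]
timer_fr [([250.0, 244.0], 0.62)]
timer_bl [([213.0, 246.0], 0.52)]
timer_br [([246.0, 195.0], 0.75), ([232.0, 220.0], 0.2)]
gap []
mat [([231.0, 383.0], 0.8), ([211.0, 246.0], 0.74)]
storage_box [([132.0, 224.0], 0.97), ([322.0, 171.0], 0.72), ([206.0, 478.0], 0.66)]
sugar_bowl [([227.0, 218.0], 0.43)]
spatula [([329.0, 416.0], 0.64)]
spice_jar [([151.0, 411.0], 0.65)]
side 598.9078216264967 311.4516910584832 239.10952745029584 [[-0.96, -0.281, -0.017], [-0.128, 0.488, -0.863], [0.251, -0.826, -0.504]] [0.47139182 0.13766908 1.19547743]
timer_mid [([310.0, 273.0], 0.65)]
timer_dial [([305.0, 269.0], 0.6)]
timer_fl [([303.0, 264.0], 0.74), ([231.0, 410.0], 0.62)]
timer_fr [([305.0, 302.0], 0.61)]
timer_bl [([333.0, 243.0], 0.72)]
timer_br [([340.0, 281.0], 0.79)]
gap [([265.0, 252.0], 0.53)]
mat [([236.0, 320.0], 0.94)]
storage_box [([366.0, 355.0], 0.9), ([301.0, 168.0], 0.86), ([278.0, 339.0], 0.79)]
sugar_bowl [([266.0, 253.0], 0.66), ([340.0, 282.0], 0.35), ([333.0, 242.0], 0.24)]
spatula [([233.0, 320.0], 0.71), ([233.0, 408.0], 0.61)]
spice_jar [([215.0, 263.0], 0.64)]
```

View pics/top0.png

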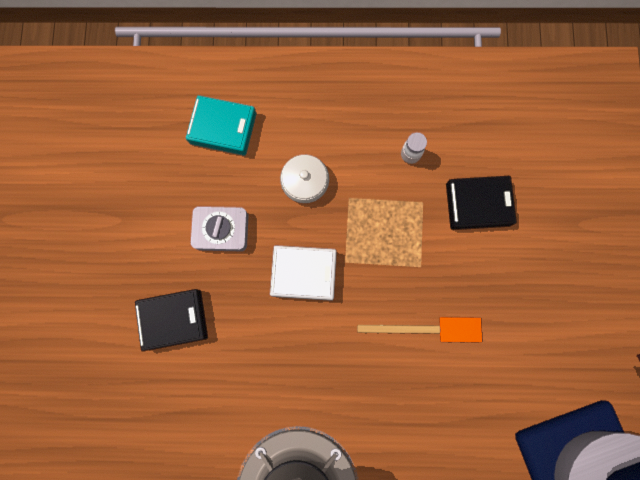

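View pics/side0.png

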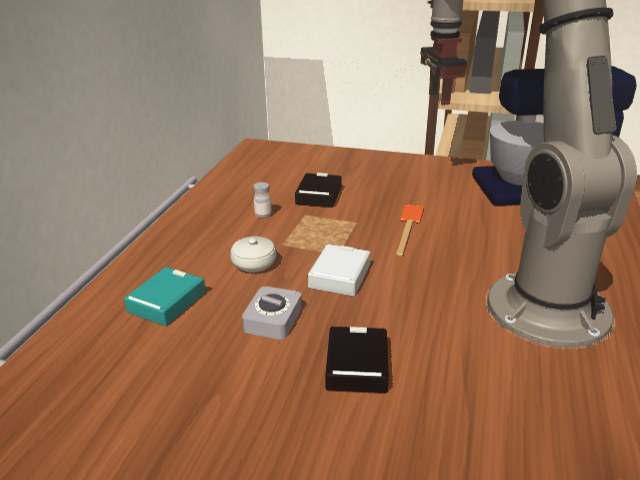

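The top view shows the timer at (218,229), white frosted box at (304,273), bowl (305,179), mat (385,233), spatula (420,329) and jar (414,148). The turquoise box (221,125) and the black boxes (171,320) and (481,203) are look-alikes. The way through runs to the right in the image, about world -y. Next I'll measure the poses.

```bash
cat > h.py <<'E'
from cell import ctrl
import cv2,numpy as np
def cloud(p):
    d=p['depth'];v,u=np.mgrid[0:480,0:640]
    X=np.stack([(u-p['cx'])/p['fx']*d,(v-p['cy'])/p['fy']*d,d],-1)
    W=(X-np.array(p['t']))@np.array(p['R'])
    W[d==0]=np.nan
    return W
def onplane(p,uv,z):
    uv=np.atleast_2d(uv).astype(float);R=np.array(p['R']);t=np.array(p['t'])
    r=np.c_[(uv[:,0]-p['cx'])/p['fx'],(uv[:,1]-p['cy'])/p['fy'],np.ones(len(uv))]@R
    c=-R.T@t
    return c+r*((z-c[2])/r[:,2])[:,None]
def crop(p,name,u0,v0,u1,v1,k):
    cv2.imwrite(name,cv2.resize(p['image'][v0:v1,u0:u1],None,fx=k,fy=k,interpolation=cv2.INTER_CUBIC))
E
python3 - <<'E'
from h import *
p=ctrl.camera('top');q=ctrl.camera('side')
crop(p,'pics/topc.png',170,130,440,350,2.9);crop(q,'pics/sidec.png',200,170,460,360,3)
W=cloud(p);print('cam',(-np.array(p['R']).T@p['t']).round(3))
for n in ['timer_mid','storage_box','sugar_bowl','sugar_lid','mat','spatula','spice_jar']:
  for cam,nm in ((p,'top'),(q,'side')):
    Wc=cloud(cam)
    for r in ctrl.regions_of(n,cam)[:4]:
        m=r['pixels'];pts=Wc[m];pts=pts[~np.isnan(pts[:,0])]
        if len(pts)<5: continue
        print(nm,n,round(r['p'],2),np.round(r['rect']),'med',np.median(pts,0).round(4),'z5/50/95',np.percentile(pts[:,2],[5,50,95]).round(4))
# table height noise
t=W[200:300,40:120].reshape(-1,3);print(np.nanmean(t,0),np.nanstd(t[:,2]))
for nm,(u0,v0,u1,v1),zl in (('timer',(170,190,262,260),(.025,.042)),('dial',(170,190,262,260),(.042,.06)),('box',(260,235,345,305),(.03,.06)),('boxflap',(260,235,345,305),(.041,.06)),('bowl',(270,145,340,210),(.015,.09))):
    w=W[v0:v1,u0:u1].reshape(-1,3);k=(w[:,2]>zl[0])&(w[:,2]<zl[1]);w=w[k]
    r=cv2.minAreaRect((w[:,:2]*1000).astype(np.float32));print(nm,len(w),w[:,2].mean().round(4),r)
E
```

```text
cam [ 0.339 -0.055  1.081]
top timer_mid 0.61 [221. 230.  54.  41.] med [0.5159 0.1695 0.0349] z5/50/95 [0.0229 0.0349 0.0452]
side timer_mid 0.64 [271. 311.  60.  49.] med [0.5127 0.1977 0.0326] z5/50/95 [0.0022 0.0326 0.0428]
top storage_box 0.95 [304. 273.  65.  52.] med [ 0.4271 -0.0048  0.0406] z5/50/95 [0.0355 0.0406 0.0444]
top storage_box 0.93 [174. 323.  74.  60.] med [0.3301 0.2599 0.0406] z5/50/95 [0.0207 0.0406 0.0444]
top storage_box 0.71 [221. 125.  72.  56.] med [0.7419 0.1758 0.0404] z5/50/95 [0.0172 0.0404 0.0443]
top storage_box 0.68 [484. 200.  72.  52.] med [ 0.5765 -0.37    0.0401] z5/50/95 [0.0209 0.0401 0.0439]
side storage_box 0.96 [355. 361.  63.  69.] med [0.3253 0.2942 0.0394] z5/50/95 [0.0087 0.0394 0.0424]
side storage_box 0.95 [317. 188.  45.  37.] med [ 0.5748 -0.3313  0.0375] z5/50/95 [0.0056 0.0375 0.0421]
side storage_box 0.74 [166. 298.  79.  64.] med [0.7344 0.2045 0.038 ] z5/50/95 [0.0049 0.038  0.0419]
side storage_box 0.73 [270. 313.  60.  52.] med [0.5125 0.1979 0.0326] z5/50/95 [0.0037 0.0326 0.0429]
top sugar_bowl 0.9 [304. 181.  48.  43.] me
[... 941 characters left out ...]
479] z5/50/95 [0.0051 0.0479 0.0842]
[4.76103666e-01 4.77328127e-01 3.96514012e-04] 0.0020651149061451262
timer 1967 0.0348 ((520.2550659179688, 173.96852111816406), (113.5793685913086, 89.14168548583984), 89.39198303222656)
dial 294 0.0452 ((519.6771850585938, 173.18914794921875), (49.35065460205078, 48.89197540283203), 64.95576477050781)
box 3208 0.0405 ((429.08349609375, -4.6304168701171875), (129.9065399169922, 104.20582580566406), 87.10163116455078)
boxflap 1429 0.0427 ((427.5857238769531, -3.791210174560547), (121.47450256347656, 99.08972930908203), 87.33914184570312)
bowl 1852 0.0481 ((626.4364624023438, -3.434925079345703), (102.87338256835938, 100.35787200927734), 85.03130340576172)
```

View pics/topc.png

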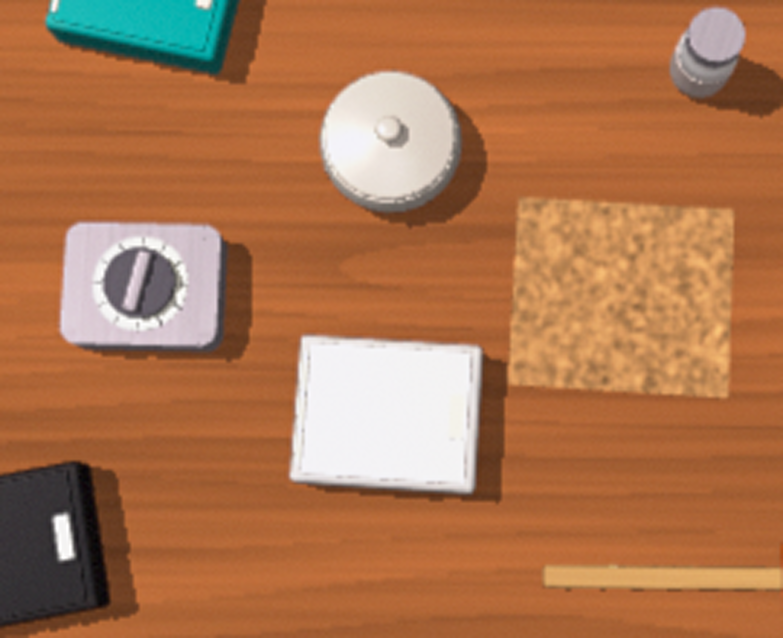

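View pics/sidec.png

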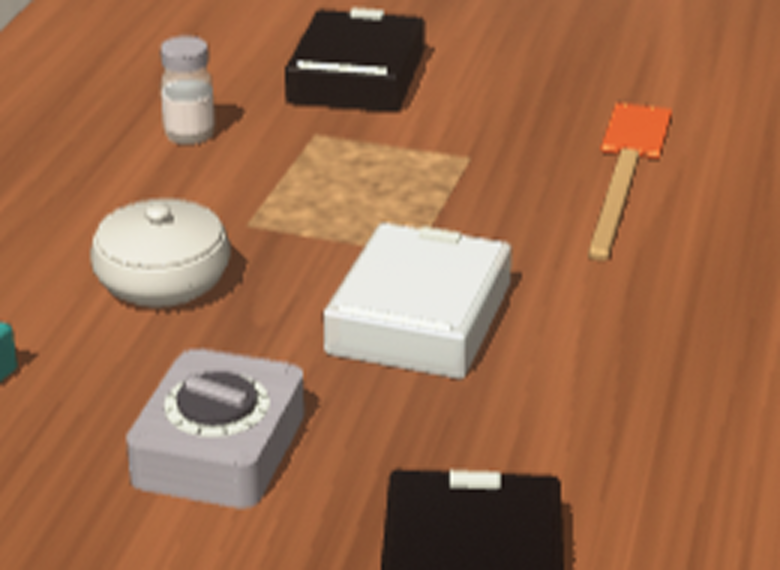

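```bash
cat >> h.py <<'E'
def mat_rect(p):
    roi=(330,180,440,285); im=p['image'][roi[1]:roi[3],roi[0]:roi[2]]
    hsv=cv2.cvtColor(im,cv2.COLOR_BGR2HSV); b=im.astype(int)
    m=((b[:,:,1]>105)&(b[:,:,2]>150)&(hsv[:,:,1]>60)).astype(np.uint8)
    m=cv2.morphologyEx(m,cv2.MORPH_CLOSE,np.ones((7,7)))
    m=cv2.morphologyEx(m,cv2.MORPH_OPEN,np.ones((7,7)))
    v,u=np.nonzero(m); P=onplane(p,np.c_[u+roi[0],v+roi[1]],0.001)
    return cv2.minAreaRect((P[:,:2]*1000).astype(np.float32)),len(u),m
E
python3 - <<'E'
from h import *
p=ctrl.camera('top');q=ctrl.camera('side')
r,n,m=mat_rect(p);print(r,n)
cv2.imwrite('pics/m.png',cv2.resize(m*255,None,fx=4,fy=4))
from scipy.optimize import least_squares
W=cloud(q)
w=W[225:285,215:290].reshape(-1,3);
def circ(w):
    f=lambda c:np.hypot(w[:,0]-c[0],w[:,1]-c[1])-c[2]
    s=least_squares(f,[.626,-.003,.052],loss='soft_l1',f_scale=.001);return s.x.round(4),np.std(s.fun).round(4),len(w)
for a,b in ((.018,.034),(.024,.029)):
    k=(w[:,2]>a)&(w[:,2]<b)&(np.hypot(w[:,0]-.626,w[:,1])<.06);print('side circ',circ(w[k]))
W=cloud(p);w=W[140:215,265:345].reshape(-1,3);k=(w[:,2]>.018)&(w[:,2]<.034)&(np.hypot(w[:,0]-.626,w[:,1])<.06);print('top',circ(w[k]))
for n,cam in (('t',p),('s',q)):
    Wc=cloud(cam).reshape(-1,3);k=(Wc[:,2]>.056)&(np.hypot(Wc[:,0]-.626,Wc[:,1])<.05);print(n,'knob',Wc[k].mean(0).round(4),k.sum())
# side-cam rects
W=cloud(q)
for nm,(u0,v0,u1,v1),zl in (('timer',(235,280,312,345),(.025,.042)),('box',(300,240,378,298),(.03,.06))):
    w=W[v0:v1,u0:u1].reshape(-1,3);k=(w[:,2]>zl[0])&(w[:,2]<zl[1]);w=w[k]
    r=cv2.minAreaRect((w[:,:2]*1000).astype(np.float32));print(nm,len(w),r)
# mat in side
E
```

```text
((540.8583374023438, -176.25094604492188), (232.87811279296875, 183.44383239746094), 87.2020492553711) 5978
side circ (array([ 0.6279, -0.0032,  0.0514]), np.float64(0.0018), 277)
side circ (array([ 0.628 , -0.0036,  0.0519]), np.float64(0.0016), 83)
top (array([ 0.6282, -0.0037,  0.0512]), np.float64(0.0007), 93)
t knob [ 0.6271 -0.0041  0.0626] 84
s knob [0.6268 0.     0.0623] 44
timer 1573 ((519.2825317382812, 175.35971069335938), (118.49754333496094, 90.57281494140625), 88.47919464111328)
box 1704 ((430.7311706542969, 35.351402282714844), (208.093017578125, 105.427734375), 87.07511901855469)
```

View pics/m.png

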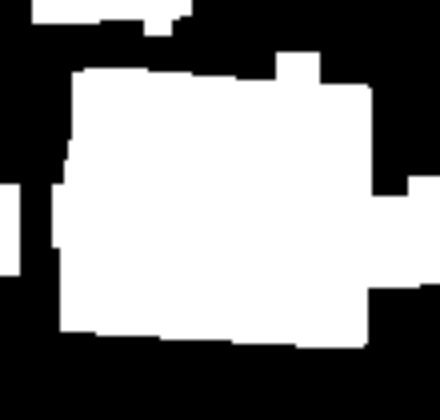

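```bash
cat >> h.py <<'E'
TH=np.radians(-92.9); EX=np.array([np.cos(TH),np.sin(TH)]); EY=np.array([-EX[1],EX[0]])
G0=-20.5; GY=528.0  # mm: gap origin in (EX,EY) coords
def g(xy): xy=np.asarray(xy)*1000; return np.array([xy@EX-G0, xy@EY-GY])  # gap frame mm
def w(gx,gy): return ((gx+G0)*EX+(gy+GY)*EY)/1000
def inc(xy,z,zdeg,R=None,pos=None):
    s=ctrl.read_state();R=s['eef_rot'] if R is None else R;pos=s['position'] if pos is None else pos
    d=R.T@(np.r_[xy,z]-pos)*100
    a=np.degrees(np.arctan2(R[1,2],R[0,2])); t=-((zdeg-a+180)%360-180)
    print('inc cm',d.round(3),'turn rad',np.radians(t).round(4))
def st():
    s=ctrl.read_state();R=s['eef_rot'];print('t',round(s['time'],2),'pos',s['position'].round(4),'zang',np.degrees(np.arctan2(R[1,2],R[0,2])).round(2),'F',np.round(s['ft_force'],2),'w',round(s['width'],4),'gapframe',g(s['position'][:2]).round(1),'q',np.round(s['qpos'],0))
E
python3 - <<'E'
from h import *
p=ctrl.camera('top')
c=np.array([[517,198],[733,209],[728,397],[510,385]])/2.9+[170,130]-.35
M=onplane(p,c,.001)[:,:2];print(M.round(4),M.mean(0).round(4),'matgap',g(M.mean(0)).round(1))
d=M[1]+M[2]-M[0]-M[3];print(np.degrees(np.arctan2(d[1],d[0])),[g(m).round(0).tolist() for m in M])
print('box',g([.4291,-.0046]),'bowl',g([.628,-.0037]),'timer',g([.5203,.174]))
print('sidepush start w', w(*(g([.5203,.174])+[0,-44-10-20])))
st()
inc([.50,-.38],.2,-92.9)
E
```

```text
[[ 0.5931 -0.0974]
 [ 0.586  -0.2573]
 [ 0.4463 -0.2506]
 [ 0.4534 -0.0926]] [ 0.5197 -0.1745] matgap [ 1.685e+02 -1.000e-01]
-92.56444084656218 [[88.0, 69.0], [248.0, 70.0], [248.0, -70.0], [90.0, -70.0]]
box [  3.38467846 -99.21679631] bowl [-7.57710475 99.38295019] timer [-179.60067487  -17.16949003]
sidepush start w [0.44639477 0.17774388]
t 2.25 pos [ 0.2977 -0.6058  0.2227] zang -63.83 F [-0.64  0.34 -1.03] w 0.0875 gapframe [ 610.5 -200. ] q [58. 27.  1. 89. -1. 64. -5.]
inc cm [-28.115   2.265 -11.347] turn rad 0.5073
```

Request:
arm_command:
  increments:
    - [[6.0, -5.0, 0.4, -2.0, 0.1], [6.0, -9.5, 0.9, -4.0, 0.2], [6.0, -14.0, 1.3, -5.5, 0.3], [6.0, -18.5, 1.8, -7.5, 0.4], [6.0, -23.0, 2.2, -9.2, 0.507]]

```text
time: 2.75
position: [0.4646, -0.42, 0.2006]
eef_rot: [[-0.999, 0.0, -0.054], [0.054, 0.0, -0.999], [-0.0, -1.0, -0.0]]
ft_force: [0.6, 0.1, -0.4]
width: 0.0598
```

```bash
python3 -c "
from h import *
st();inc([.50,-.13],.2,-92.9);inc([.447,.178],.2,-92.9)"
```

```text
t 2.75 pos [ 0.4646 -0.42    0.2006] zang -93.12 F [ 0.56  0.08 -0.38] w 0.0598 gapframe [416.5 -42.7] q [ 34.  24.   3.  98.  -2.  58. -55.]
inc cm [ -1.955   0.063 -29.149] turn rad -0.0039
inc cm [  5.014   0.064 -59.615] turn rad -0.0039
```

Request:
arm_command:
  increments:
    - [[6.0, -0.5, 0, -4.8, 0], [6.0, -1.0, 0, -9.6, 0], [6.0, -1.5, 0, -14.5, 0], [6.0, -2.0, 0, -19.3, 0], [6.0, -2.0, 0, -24.2, 0]]

```text
time: 3.25
position: [0.4963, -0.1791, 0.201]
eef_rot: [[-0.999, 0.001, -0.05], [0.05, -0.0, -0.999], [-0.001, -1.0, 0.0]]
ft_force: [0.9, 0.7, -0.6]
width: 0.0598
```

Request:
arm_command:
  increments:
    - [[6.0, 0, 0, -4.8, 0], [6.0, 0, 0, -9.6, 0], [6.0, 0.5, 0, -14.5, 0], [6.0, 1.5, 0, -19.3, 0], [6.0, 2.5, 0, -24.0, 0]]

```text
time: 3.75
position: [0.4825, 0.0619, 0.201]
eef_rot: [[-0.999, 0.001, -0.05], [0.05, 0.0, -0.999], [-0.001, -1.0, -0.0]]
ft_force: [0.5, -0.2, -1.1]
width: 0.0602
```

```bash
python3 -c "
from h import *
st();inc([.447,.178],.2,-92.9);inc([.447,.178],.012,-92.9)"
```

```text
t 3.75 pos [0.4825 0.0619 0.201 ] zang -92.87 F [ 0.51 -0.24 -1.13] w 0.0602 gapframe [-65.7 -49.3] q [  -5.   12.  -11.  115.    3.   54. -110.]
inc cm [  4.125   0.099 -11.422] turn rad 0.0005
inc cm [  4.143  18.899 -11.418] turn rad 0.0005
```

Request:
arm_command:
  increments:
    - [[6.0, 1.5, 0, -4.0, 0], [6.0, 3.0, 0, -8.0, 0], [6.0, 4.1, 0, -11.4, 0], [6.0, 4.1, 4, -11.4, 0], [6.0, 4.1, 8, -11.4, 0]]

```text
time: 4.25
position: [0.4485, 0.1779, 0.1211]
eef_rot: [[-0.999, 0.004, -0.047], [0.047, 0.002, -0.999], [-0.004, -1.0, -0.002]]
ft_force: [0.1, 0.1, -0.1]
width: 0.0599
```

```bash
python3 -c "
from h import *
st();inc([.447,.178],.012,-92.9)
p=ctrl.camera('top');crop(p,'pics/t1.png',150,170,350,350,4)
q=ctrl.camera('side');crop(q,'pics/s1.png',200,200,400,360,4)"
```

```text
t 4.25 pos [0.4485 0.1779 0.1211] zang -92.72 F [ 0.15  0.08 -0.09] w 0.0599 gapframe [-179.9  -89.1] q [ -16.   18.  -15.  120.    7.   43. -128.]
inc cm [ 0.193 10.908  0.024] turn rad 0.0032
```

View pics/t1.png

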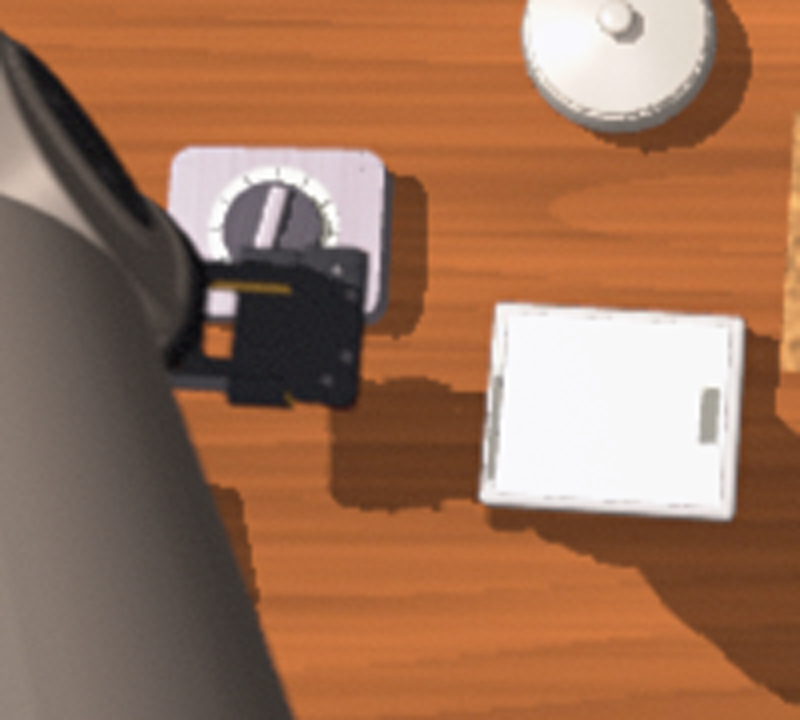

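View pics/s1.png

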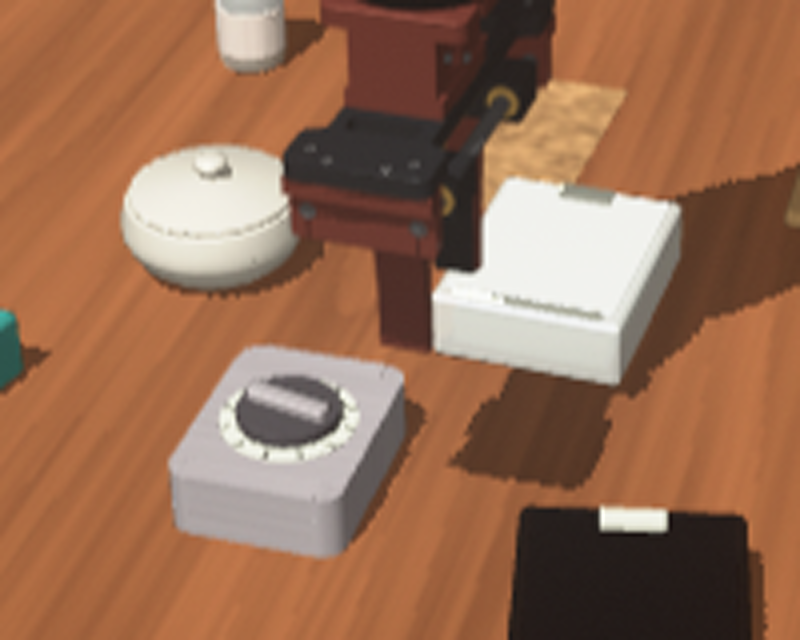

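Request:
arm_command:
  increments:
    - [[6.0, 0, 4, 0, 0.003], [6.0, 0, 7.5, 0, 0.003], [6.0, 0, 10, 0, 0.003], [6.0, 0, 10.8, 0, 0.003], [6.0, 0, 10.8, 0, 0.003]]

```text
time: 4.85
position: [0.448, 0.1757, 0.0131]
eef_rot: [[-0.999, -0.0, -0.054], [0.054, -0.0, -0.999], [0.0, -1.0, 0.0]]
ft_force: [-0.4, -0.9, 0.2]
width: 0.0603
```

```bash
python3 -c "
from h import *
st();inc(w(-180,-44-10),.012,-92.9)
q=ctrl.camera('side');crop(q,'pics/s2.png',200,200,400,360,4)"
```

```text
t 4.85 pos [0.448  0.1757 0.0131] zang -93.07 F [-0.44 -0.91  0.21] w 0.0603 gapframe [-177.7  -89.4] q [ -19.   28.  -12.  123.   12.   29. -133.]
inc cm [-3.541  0.112 -0.243] turn rad -0.003
```

View pics/s2.png

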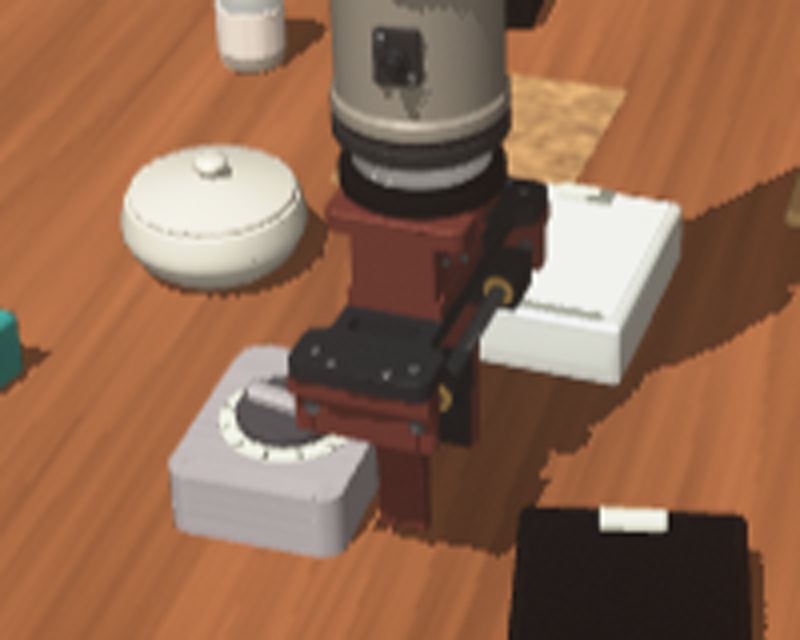

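```bash
python3 -c "
from h import *
q=ctrl.camera('side');W=cloud(q)
for v in range(280,334,3):
    print(v,[ (u,tuple((np.r_[g(W[v,u][:2]),W[v,u][2]*1000]).round(0).astype(int))) for u in (276,284,292,298,303,308) if not np.isnan(W[v,u][0])])
"
```

```text
280 [(276, (np.int64(-52), np.int64(27), np.int64(-1))), (284, (np.int64(-234), np.int64(-69), np.int64(137))), (292, (np.int64(-226), np.int64(-81), np.int64(134))), (298, (np.int64(-225), np.int64(-92), np.int64(136))), (303, (np.int64(-219), np.int64(-99), np.int64(133))), (308, (np.int64(-223), np.int64(-110), np.int64(138)))]
283 [(276, (np.int64(-246), np.int64(-58), np.int64(136))), (284, (np.int64(-242), np.int64(-72), np.int64(136))), (292, (np.int64(-239), np.int64(-86), np.int64(137))), (298, (np.int64(-224), np.int64(-91), np.int64(129))), (303, (np.int64(-224), np.int64(-101), np.int64(131))), (308, (np.int64(-228), np.int64(-111), np.int64(135)))]
286 [(276, (np.int64(-255), np.int64(-62), np.int64(136))), (284, (np.int64(-252), np.int64(-76), np.int64(138))), (292, (np.int64(-243), np.int64(-87), np.int64(134))), (298, (np.int64(-244), np.int64(-99), np.int64(137))), (303, (np.int64(-242), np.int64(-107), np.int64(137))), (308, (np.int64(-228), np.int64(-111), np.int64(129)))]
289 [(276, (np.int64(-263), np.int64(-65), np.int64(136))), (284, (np.int64(-257), np.int64(-
[... 4199 characters left out ...]
p.int64(-179), np.int64(-91), np.int64(1)))]
328 [(276, (np.int64(-236), np.int64(-49), np.int64(26))), (284, (np.int64(-225), np.int64(-60), np.int64(21))), (292, (np.int64(-195), np.int64(-64), np.int64(-1))), (298, (np.int64(-217), np.int64(-85), np.int64(21))), (303, (np.int64(-216), np.int64(-95), np.int64(22))), (308, (np.int64(-187), np.int64(-94), np.int64(0)))]
331 [(276, (np.int64(-235), np.int64(-48), np.int64(18))), (284, (np.int64(-227), np.int64(-61), np.int64(15))), (292, (np.int64(-201), np.int64(-66), np.int64(-4))), (298, (np.int64(-200), np.int64(-78), np.int64(-1))), (303, (np.int64(-218), np.int64(-96), np.int64(17))), (308, (np.int64(-197), np.int64(-97), np.int64(1)))]
```

Request:
arm_command:
  increments:
    - [[6.0, -0.8, 0, -0.2, -0.003], [6.0, -1.5, 0, -0.2, -0.003], [6.0, -1.9, 0, -0.2, -0.003], [6.0, -2.3, 0, -0.2, -0.003], [6.0, -2.6, 0, -0.2, -0.003]]

```text
time: 5.45
position: [0.4735, 0.1762, 0.0127]
eef_rot: [[-0.999, -0.001, -0.05], [0.05, -0.0, -0.999], [0.001, -1.0, 0.0]]
ft_force: [-3.1, 0.4, 2.6]
width: 0.0603
```

Request:
arm_command:
  increments:
    - [[6.0, -0.2, 0, 0, 0], [6.0, -0.4, 0, 0, 0], [6.0, -0.5, 0, 0, 0], [6.0, -0.6, 0, 0, 0], [6.0, -0.6, 0, 0, 0]]

```text
time: 5.95
position: [0.48, 0.1759, 0.0126]
eef_rot: [[-0.999, 0.0, -0.05], [0.05, -0.0, -0.999], [-0.0, -1.0, -0.0]]
ft_force: [-0.5, -0.8, -0.4]
width: 0.0599
```

```bash
cat >> h.py <<'E'
def timer(cam):
    # top plane points of timer by pale/grey colour & height
    W=cloud(cam);hsv=cv2.cvtColor(cam['image'],cv2.COLOR_BGR2HSV)
    m=(W[...,2]>.026)&(W[...,2]<.042)&(hsv[...,1]<60)&(hsv[...,2]>110)
    P=W[m];G=np.array([g(a[:2]) for a in P])
    return G,m
E
python3 -c "
from h import *
st();p=ctrl.camera('top');q=ctrl.camera('side');crop(p,'pics/t3.png',150,170,350,350,4);crop(q,'pics/s3.png',200,200,400,360,4)
for c in (p,q):
  for n in ('timer_mid','timer_fl','timer_fr','timer_bl','timer_br'):
    z=.017 if 'mid' in n else 0
    for r in ctrl.landmark_of(n,c)[:2]: print(n,round(r['p'],2),g(onplane(c,r['location'][::-1],z)[0][:2]).round(1))
"
```

```text
t 5.95 pos [0.48   0.1759 0.0126] zang -92.89 F [-0.49 -0.82 -0.44] w 0.0599 gapframe [-179.5  -57.6] q [ -17.   30.  -12.  119.   12.   31. -131.]
timer_mid 0.77 [-180.   -14.4]
timer_fl 0.98 [-123.2   41. ]
timer_fl 0.48 [218.2 181.5]
timer_mid 0.66 [-166.9    1.1]
timer_fl 0.68 [-118.9   36.2]
timer_fl 0.44 [  7.4 105.5]
timer_bl 0.96 [-229.    38.2]
timer_br 0.72 [ 239.1 -204.1]
timer_br 0.58 [-238.2  -43.1]
```

View pics/t3.png

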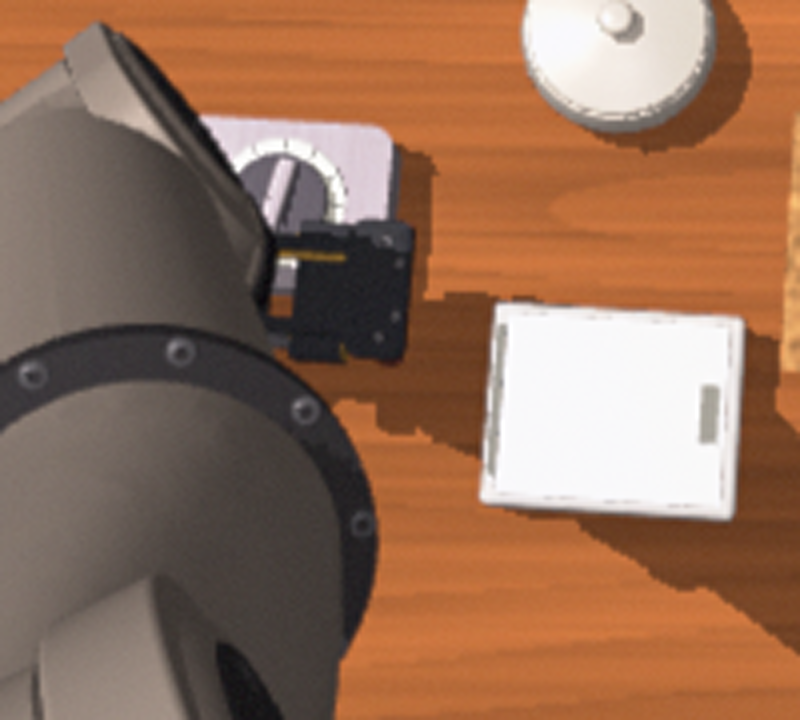

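View pics/s3.png

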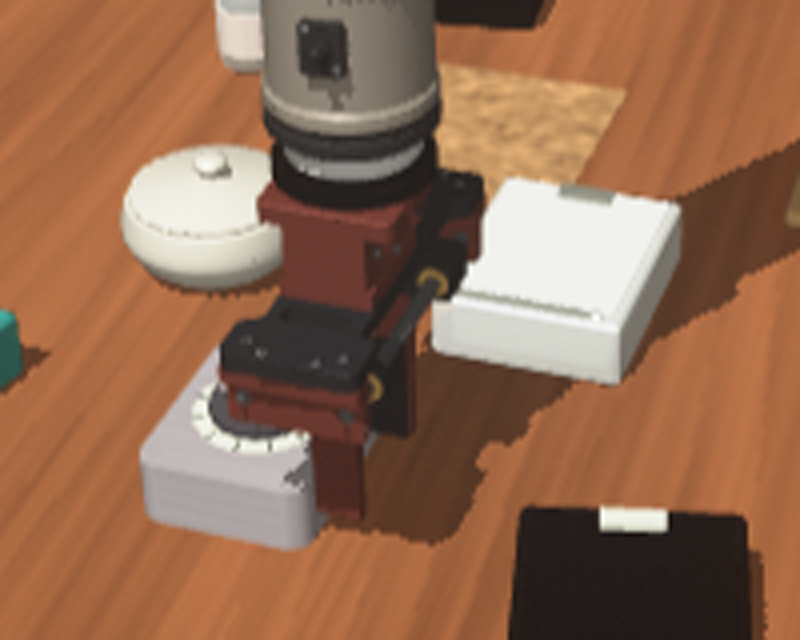

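```bash
python3 -c "
from h import *
p=ctrl.camera('top');W=cloud(p)
# lateral edge per column
E=[]
for u in range(202,243,2):
    c=[(v,g(W[v,u][:2])) for v in range(190,225) if W[v,u][2]>.02]
    E.append((c[0][1][0],c[0][1][1]))
E=np.array(E);k=np.polyfit(E[:,0],E[:,1],1);print(E[:,1].round(1),k,np.degrees(np.arctan(k[0])),np.polyval(k,-180))
"
```

```text
[40.7 41.3 41.3 40.  39.6 40.4 40.5 40.5 42.  41.7 41.2 39.  39.8 40.2
 40.3 40.8 40.3 41.4 41.7 41.6 40.4] [2.64984623e-03 4.11691138e+01] 0.15182464977929136 40.69214146932331
```

Request:
arm_command:
  increments:
    - [[6.0, -0.15, 0, 0, 0], [6.0, -0.28, 0, 0, 0], [6.0, -0.33, 0, 0, 0], [6.0, -0.33, 0, 0, 0], [6.0, 0.5, 0, 0, 0]]

```text
time: 7.1
position: [0.4759, 0.1764, 0.0128]
eef_rot: [[-0.999, 0.002, -0.051], [0.051, 0.001, -0.999], [-0.002, -1.0, -0.001]]
ft_force: [-1.0, 0.6, -0.0]
width: 0.06
```

Request:
arm_command:
  increments:
    - [[6.0, 1.5, 0, 0, 0], [4.0, 2.5, -4.0, 0, 0], [4.0, 2.5, -8.5, 0, 0], [4.0, 2.5, -13, 0, 0], [4.0, 2.5, -15, -3, -0.14]]

```text
time: 7.6
position: [0.4529, 0.2049, 0.1664]
eef_rot: [[-0.996, 0.005, 0.086], [-0.086, -0.0, -0.996], [-0.005, -1.0, 0.001]]
ft_force: [1.4, 0.2, -0.5]
width: 0.0402
```

```bash
python3 -c "
from h import *
st();inc([.49,.32],.16,-2.9)
"
```

```text
t 7.6 pos [0.4529 0.2049 0.1664] zang -85.08 F [ 1.39  0.24 -0.52] w 0.0402 gapframe [-207.1  -86.1] q [ -16.   15.  -18.  116.    7.   50. -123.]
inc cm [ -4.68    0.654 -11.146] turn rad -1.4344
```

Request:
arm_command:
  increments:
    - [[4.0, -1.0, 0, -2.5, -0.145], [4.0, -2.0, 0, -5, -0.29], [4.0, -3.0, 0, -7.5, -0.435], [4.0, -4.0, 0, -9, -0.58], [4.0, -4.7, 0, -11, -0.725]]

```text
time: 8.1
position: [0.4887, 0.3216, 0.1626]
eef_rot: [[-0.682, 0.001, 0.731], [-0.731, -0.0, -0.682], [-0.0, -1.0, 0.001]]
ft_force: [-0.7, 0.1, -0.3]
width: 0.0401
```

Request:
arm_command:
  increments:
    - [[4.0, 0, 0, 0, -0.145], [4.0, 0, 0, 0, -0.29], [4.0, 0, 0, 0, -0.435], [4.0, 0, 0, 0, -0.58], [4.0, 0, 0, 0, -0.71]]

```text
time: 8.6
position: [0.488, 0.3212, 0.1626]
eef_rot: [[-0.04, 0.001, 0.999], [-0.999, -0.0, -0.04], [-0.0, -1.0, 0.001]]
ft_force: [-0.0, 0.6, 0.8]
width: 0.0399
```

```bash
python3 -c "
from h import *
st();p=ctrl.camera('top');q=ctrl.camera('side');crop(p,'pics/t4.png',150,170,350,350,4)
W=cloud(p)
w_=W[175:262,170:265].reshape(-1,3);w_=w_[(w_[:,2]>.026)&(w_[:,2]<.042)]
G=np.array([g(a[:2]) for a in w_],np.float32);print(cv2.minAreaRect(G),len(G))
print('edges',np.percentile(G[:,1],[1,99]),np.percentile(G[:,0],[1,99]))
inc(w(-265,0),.015,-2.9)
"
```

```text
t 8.6 pos [0.488  0.3212 0.1626] zang -2.31 F [-0.04  0.63  0.85] w 0.0399 gapframe [-325.   -56.9] q [-12.  27. -36. 103.  18.  56. -58.]
((-177.54345703125, 0.6331024169921875), (113.40887451171875, 88.7593002319336), 0.026024512946605682) 1923
edges [-43.26638184  43.83857002] [-232.57910736 -121.65349106]
inc cm [ 6.019 14.744  5.656] turn rad 0.0055
```

View pics/t4.png

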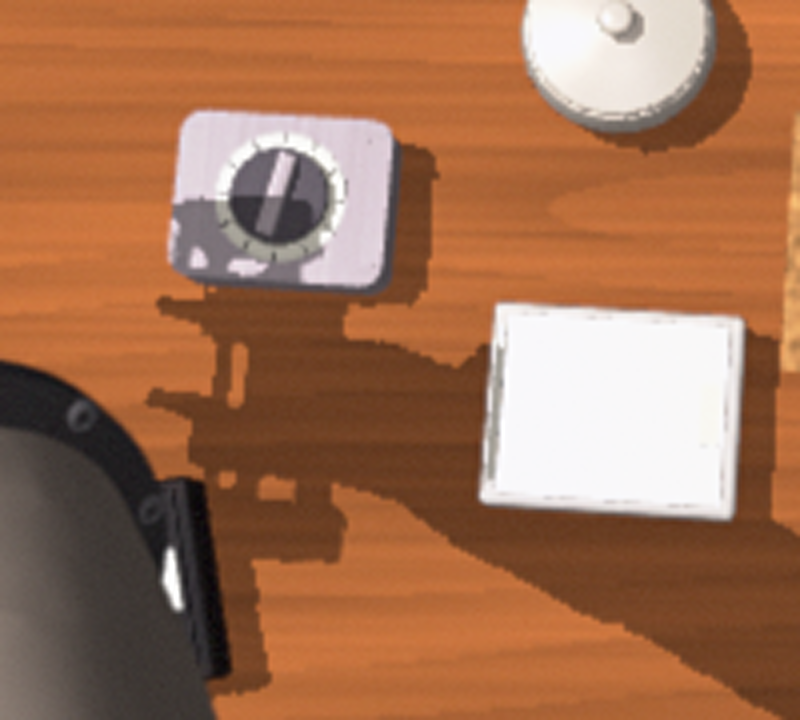

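Request:
arm_command:
  increments:
    - [[4.0, 1.0, 0, 2.8, 0.005], [4.0, 1.5, 0, 5.66, 0.005], [4.0, 3.0, 4, 5.66, 0.005], [4.0, 4.5, 8, 5.66, 0.005], [4.0, 5.0, 11, 5.66, 0.005]]

```text
time: 9.2
position: [0.542, 0.266, 0.0504]
eef_rot: [[-0.057, -0.001, 0.998], [-0.998, -0.002, -0.057], [0.002, -1.0, -0.001]]
ft_force: [1.2, 0.6, -0.9]
width: 0.0401
```

```bash
python3 -c "
from h import *
st();q=ctrl.camera('side');crop(q,'pics/s4.png',200,200,400,360,4)
inc(w(-270,0.5),.015,-2.9)
"
```

```text
t 9.2 pos [0.542  0.266  0.0504] zang -3.27 F [ 1.23  0.59 -0.86] w 0.0401 gapframe [-2.726e+02 -2.000e-01] q [-10.  36. -30. 105.  25.  46. -56.]
inc cm [0.039 3.099 0.329] turn rad -0.0062
```

View pics/s4.png

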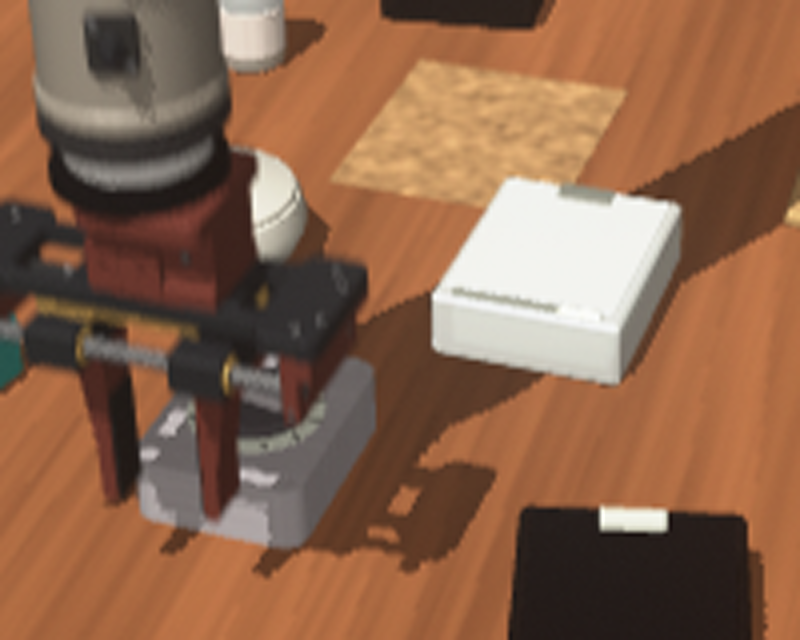

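Request:
arm_command:
  increments:
    - [[4.0, 0, 1.5, 0, 0], [4.0, 0, 2.6, 0, 0], [4.0, 0, 3.3, 0, 0], [4.0, 0, 3.6, 0.05, 0], [4.0, 0, 3.6, 0.05, 0]]

```text
time: 9.75
position: [0.5431, 0.2693, 0.017]
eef_rot: [[-0.051, 0.001, 0.999], [-0.999, 0.0, -0.051], [-0.0, -1.0, 0.001]]
ft_force: [0.4, 0.5, 0.4]
width: 0.0404
```

```bash
python3 -c "
from h import *
st()
inc(w(-236,0.5),.014,-2.9)
"
```

```text
t 9.75 pos [0.5431 0.2693 0.017 ] zang -2.92 F [0.42 0.54 0.42] w 0.0404 gapframe [-275.9    0.8] q [-11.  39. -29. 105.  27.  43. -57.]
inc cm [ 3.989  0.294 -0.029] turn rad -0.0003
```

Request:
arm_command:
  increments:
    - [[4.0, 1.0, 0.2, 0, 0], [4.0, 2.0, 0.2, 0, 0], [4.0, 2.8, 0.2, 0, 0], [4.0, 3.3, 0.2, 0, 0], [4.0, 3.8, 0.2, 0, 0]]

```text
time: 10.25
position: [0.5411, 0.2304, 0.0149]
eef_rot: [[-0.051, 0.0, 0.999], [-0.999, 0.001, -0.051], [-0.001, -1.0, 0.0]]
ft_force: [-0.2, 1.5, -0.1]
width: 0.0396
```

Request:
arm_command:
  increments:
    - [[4.0, 0.5, 0, 0, 0], [4.0, 1.0, 0, 0, 0], [4.0, 1.5, 0, 0, 0], [4.0, 1.9, 0, 0, 0], [4.0, 2.0, 0, 0, 0]]

```text
time: 10.75
position: [0.5401, 0.2106, 0.0148]
eef_rot: [[-0.051, 0.0, 0.999], [-0.999, 0.0, -0.051], [-0.0, -1.0, 0.0]]
ft_force: [0.8, 1.0, -0.4]
width: 0.0398
```

```bash
cat >> h.py <<'E'
def look(i,u0=170,u1=300,v0=165,v1=300):
    st();p=ctrl.camera('top');crop(p,f'pics/t{i}.png',180,140,360,300,4.4)
    W=cloud(p)
    hsv=cv2.cvtColor(p['image'],cv2.COLOR_BGR2HSV)
    G=np.full(W.shape[:2]+(2,),np.nan);F=W[...,:2]*1000
    G[...,0]=F@EX-G0;G[...,1]=F@EY-GY
    ok=(W[...,2]>.026)&(W[...,2]<.042)&(np.abs(G[...,1])<46.8)&(G[...,0]>-250)&(G[...,0]<280)
    return p,W,G,ok
E
python3 -c "
from h import *
p,W,G,ok=look(5)
q=ctrl.camera('side');crop(q,'pics/s5.png',200,180,400,340,4)
P=G[ok].astype(np.float32);print(cv2.minAreaRect(P),len(P),np.percentile(P[:,1],[1,99]),np.percentile(P[:,0],[1,99]))
"
```

```text
t 10.75 pos [0.5401 0.2106 0.0148] zang -2.94 F [ 0.83  1.   -0.41] w 0.0398 gapframe [-217.1    0.7] q [ -5.  37. -29. 109.  27.  40. -53.]
((-101.15948486328125, 38.02296447753906), (7.221654415130615, 23.888471603393555), 52.8773078918457) 34 [28.38262289 44.26555984] [-112.43898933  -93.90394981]
```

View pics/t5.png

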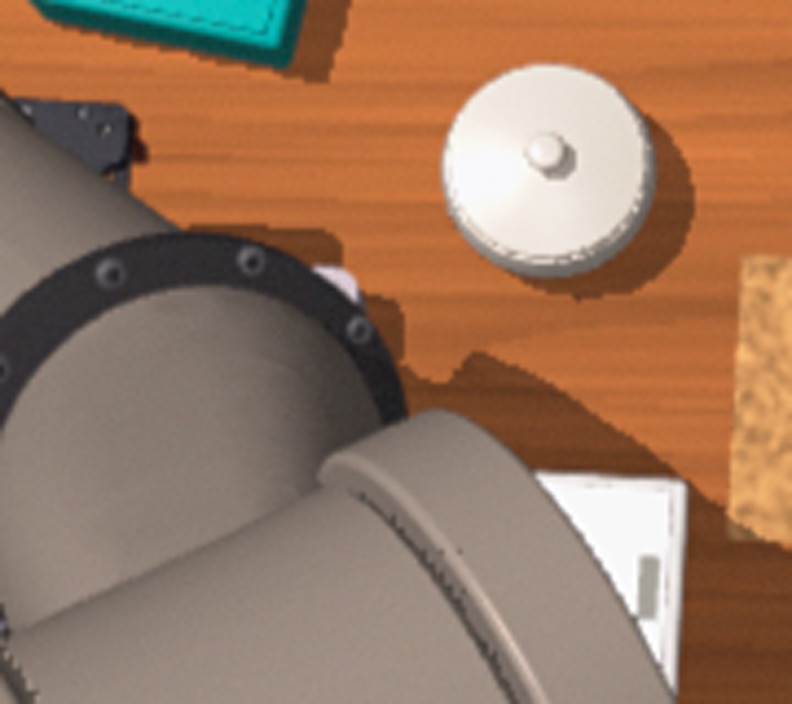

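View pics/s5.png

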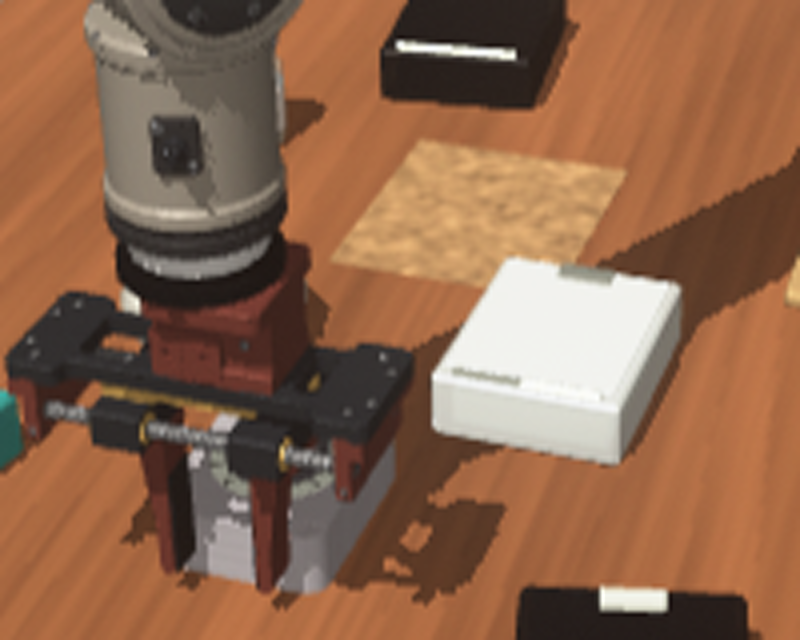

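```bash
python3 -c "
from h import *
q=ctrl.camera('side');W=cloud(q)
F=W[...,:2]*1000;gx=F@EX-G0;gy=F@EY-GY
for v in range(300,330,3):
    print(v,[(u,int(gx[v,u]),int(gy[v,u]),int(W[v,u,2]*1000)) for u in range(236,284,3)])
"
```

```text
300 [(236, -230, 32, 68), (239, -228, 27, 67), (242, -227, 21, 68), (245, -218, 19, 63), (248, -180, 32, 33), (251, -177, 27, 32), (254, -177, 21, 34), (257, -175, 15, 33), (260, -174, 9, 34), (263, -227, -22, 78), (266, -229, -28, 81), (269, -250, -44, 99), (272, -211, -32, 69), (275, -166, -18, 35), (278, -163, -23, 34), (281, -161, -29, 34)]
303 [(236, -156, 73, 0), (239, -228, 27, 61), (242, -227, 21, 61), (245, -217, 20, 55), (248, -188, 29, 32), (251, -184, 25, 30), (254, -185, 17, 33), (257, -183, 12, 33), (260, -180, 7, 31), (263, -230, -23, 74), (266, -228, -28, 73), (269, -226, -33, 73), (272, -207, -30, 59), (275, -174, -21, 34), (278, -169, -26, 31), (281, -168, -32, 32)]
306 [(236, -161, 71, -3), (239, -226, 28, 52), (242, -228, 21, 55), (245, -220, 19, 50), (248, -200, 23, 34), (251, -195, 19, 32), (254, -194, 13, 33), (257, -192, 8, 33), (260, -191, 2, 33), (263, -229, -22, 66), (266, -228, -27, 66), (269, -224, -31, 64), (272, -207, -30, 52), (275, -182, -25, 33), (278, -179, -30, 32), (281, -175, -34, 31)]
309 [(236, -172, 66, -2), (239, -228, 28, 46), (242, -229, 21
[... 1632 characters left out ...]
9, 16), (281, -198, -43, 13)]
324 [(236, -218, 43, 0), (239, -219, 36, 2), (242, -214, 32, 0), (245, -214, 26, 0), (248, -211, 21, 0), (251, -208, 16, -1), (254, -205, 11, -2), (257, -206, 4, 0), (260, -205, -1, 1), (263, -207, -8, 4), (266, -230, -26, 25), (269, -220, -27, 18), (272, -206, -27, 8), (275, -206, -33, 9), (278, -203, -38, 8), (281, -200, -43, 7)]
327 [(236, -227, 39, 0), (239, -224, 34, -1), (242, -225, 27, 1), (245, -218, 24, -2), (248, -218, 18, -1), (251, -216, 12, -1), (254, -214, 7, -1), (257, -215, 0, 0), (260, -209, -3, -2), (263, -210, -10, 0), (266, -228, -24, 16), (269, -206, -20, 0), (272, -205, -26, 0), (275, -206, -33, 2), (278, -206, -39, 3), (281, -200, -43, 0)]
```

Request:
arm_command:
  increments:
    - [[4.0, 0.7, 0, 0, 0], [4.0, 1.5, 0, 0, 0], [4.0, 2.2, 0, 0, 0], [4.0, 2.7, 0, 0, 0], [4.0, 3.0, 0, 0, 0]]

```text
time: 11.4
position: [0.5384, 0.1799, 0.0147]
eef_rot: [[-0.052, 0.0, 0.999], [-0.999, -0.0, -0.052], [0.0, -1.0, 0.0]]
ft_force: [0.1, 2.5, -0.3]
width: 0.0399
```

```bash
python3 -c "
from h import *
p,W,G,ok=look(6)
q=ctrl.camera('side');crop(q,'pics/s6.png',200,180,400,340,4)
W=cloud(q);F=W[...,:2]*1000;gx=F@EX-G0;gy=F@EY-GY
m=(W[...,2]>.012)&(W[...,2]<.028)&(gy<-38)&(gy>-47)&(gx>-190)&(gx<-90)
x=gx[m];y=gy[m];k=np.polyfit(x,y,1);print(len(x),k,np.degrees(k[0]),np.polyval(k,-121),x.min(),x.max())
inc(w(-140,.7),.015,-2.9)
"
```

```text
t 11.4 pos [0.5384 0.1799 0.0147] zang -2.97 F [ 0.06  2.54 -0.27] w 0.0399 gapframe [-186.4    0.6] q [ -3.  36. -29. 111.  27.  40. -51.]
110 [-2.43549398e-02 -4.63284099e+01] -1.3954352592530397 -43.38146221532089 -175.2690913634329 -92.13338698456097
inc cm [ 4.609 -0.045  0.028] turn rad -0.0014
```

View pics/t6.png

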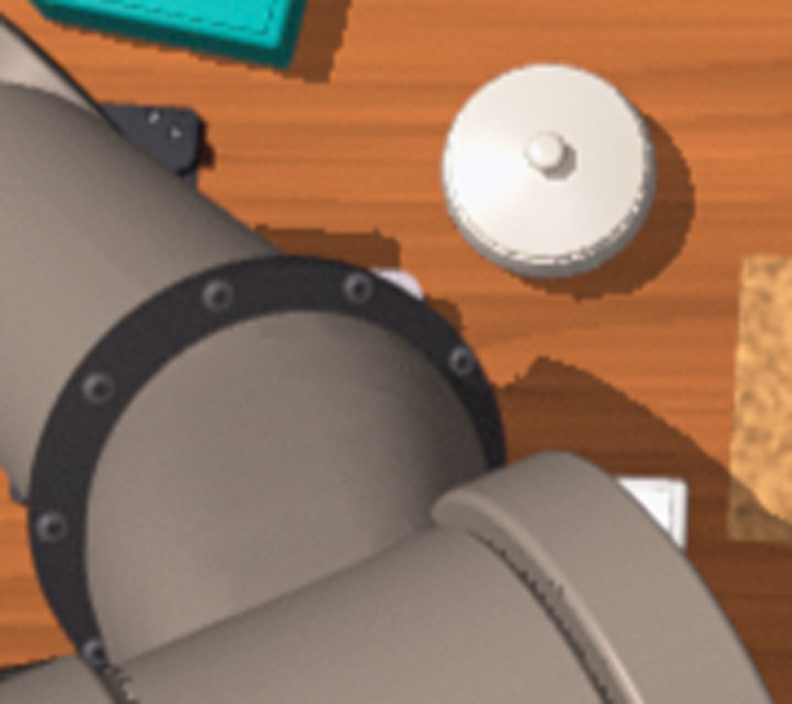

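View pics/s6.png

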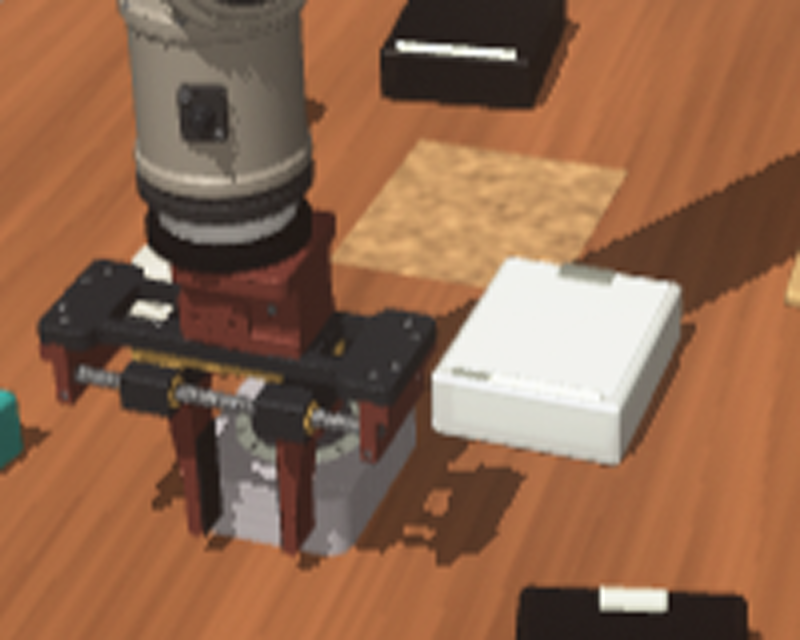

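```bash
python3 -c "
from h import *
q=ctrl.camera('side')
W=cloud(q);F=W[...,:2]*1000;gx=F@EX-G0;gy=F@EY-GY
for lo in (-175,-160,-150):
  m=(W[...,2]>.008)&(W[...,2]<.030)&(gy<-36)&(gy>-50)&(gx>lo)&(gx<-80)
  x=gx[m];y=gy[m];k=np.polyfit(x,y,1);print(len(x),np.degrees(k[0]),np.polyval(k,-120),x.min(),x.max(),y.std())
"
```

```text
162 -2.1667498592550554 -43.459478744195664 -174.95722134072838 -80.56515864356736 2.045774065445152
106 -0.09948360522769172 -43.71172399163337 -159.6623205495767 -80.56515864356736 0.7326907966218934
91 -0.09968034529269185 -43.71481386083907 -149.70833445570418 -80.56515864356736 0.7003366703837891
```

Request:
arm_command:
  increments:
    - [[4.0, 0.8, 0, 0, -0.001], [4.0, 1.6, 0, 0, -0.001], [4.0, 2.4, 0, 0, -0.001], [4.0, 3.2, 0, 0, -0.001], [4.0, 4.0, 0, 0, -0.001]]

```text
time: 12.05
position: [0.5362, 0.1398, 0.0146]
eef_rot: [[-0.05, -0.0, 0.999], [-0.999, -0.0, -0.05], [0.0, -1.0, -0.0]]
ft_force: [0.2, 1.0, -1.4]
width: 0.0401
```

```bash
python3 -c "
from h import *
p,W,G,ok=look(7)
q=ctrl.camera('side');crop(q,'pics/s7.png',200,180,400,340,4)
inc(w(-100,.5),.015,-2.9)
"
```

```text
t 12.05 pos [0.5362 0.1398 0.0146] zang -2.89 F [ 0.16  1.   -1.43] w 0.0401 gapframe [-146.3    0.4] q [  1.  35. -29. 113.  27.  39. -47.]
inc cm [ 4.516 -0.042  0.   ] turn rad -0.0016
```

View pics/s7.png

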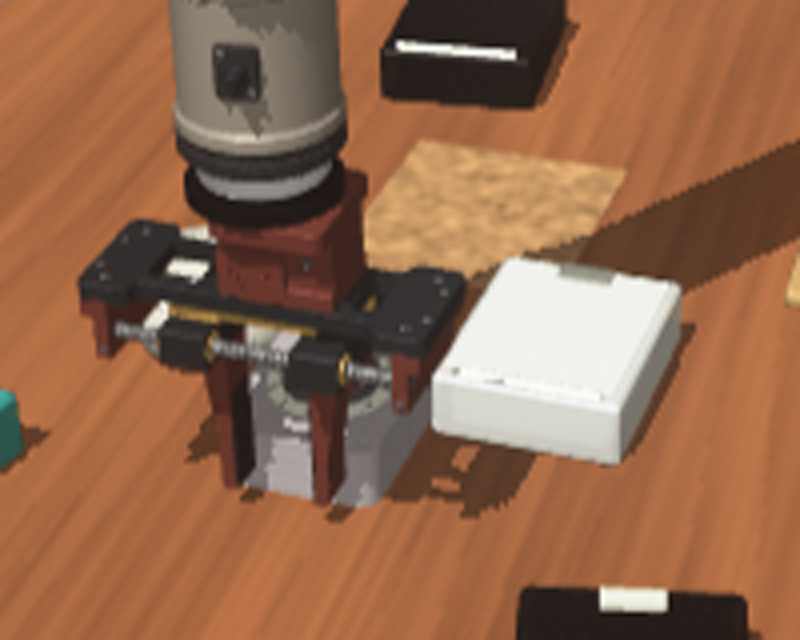

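Request:
arm_command:
  increments:
    - [[4.0, 0.8, 0, 0, -0.001], [4.0, 1.6, 0, 0, -0.001], [4.0, 2.4, 0, 0, -0.001], [4.0, 3.2, 0, 0, -0.001], [4.0, 4.0, 0, 0, -0.001]]

```text
time: 12.65
position: [0.5344, 0.1004, 0.0148]
eef_rot: [[-0.049, 0.0, 0.999], [-0.999, 0.0, -0.049], [-0.0, -1.0, 0.0]]
ft_force: [1.0, 2.1, 1.3]
width: 0.0402
```

```bash
python3 -c "
from h import *
st();inc(w(-60,.5),.015,-2.9)
q=ctrl.camera('side')
W=cloud(q);F=W[...,:2]*1000;gx=F@EX-G0;gy=F@EY-GY
m=(W[...,2]>.008)&(W[...,2]<.030)&(gy<-36)&(gy>-50)&(gx>-80)&(gx<-63)
x=gx[m];y=gy[m];print(len(x),y.mean() if len(x) else 0)
"
```

```text
t 12.65 pos [0.5344 0.1004 0.0148] zang -2.81 F [1.   2.09 1.33] w 0.0402 gapframe [-106.8    0.6] q [  6.  35. -29. 114.  27.  38. -44.]
inc cm [ 4.68  -0.025 -0.021] turn rad 0.0016
25 -43.02467674021949
```

Request:
arm_command:
  increments:
    - [[4.0, 0.8, 0, 0, 0.001], [4.0, 1.6, 0, 0, 0.001], [4.0, 2.4, 0, 0, 0.001], [4.0, 3.2, 0, -0.02, 0.001], [4.0, 4.0, 0, -0.02, 0.001]]

```text
time: 13.2
position: [0.5322, 0.0604, 0.0147]
eef_rot: [[-0.05, 0.0, 0.999], [-0.999, 0.0, -0.05], [-0.0, -1.0, 0.0]]
ft_force: [-0.0, 2.0, 0.3]
width: 0.0402
```

```bash
python3 -c "
from h import *
p,W,G,ok=look(8)
q=ctrl.camera('side');crop(q,'pics/s8.png',200,180,400,340,4)
inc(w(-20,.5),.015,-2.9)
"
```

```text
t 13.2 pos [0.5322 0.0604 0.0147] zang -2.87 F [-0.03  2.04  0.32] w 0.0402 gapframe [-66.7   0.4] q [ 10.  34. -29. 115.  27.  37. -40.]
inc cm [ 4.527 -0.047  0.027] turn rad -0.0014
```

View pics/s8.png

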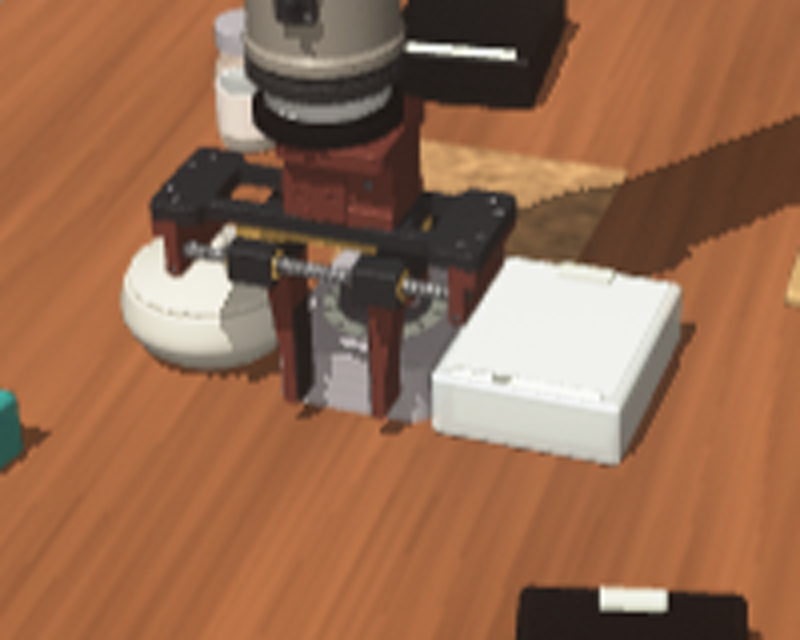

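View pics/t8.png

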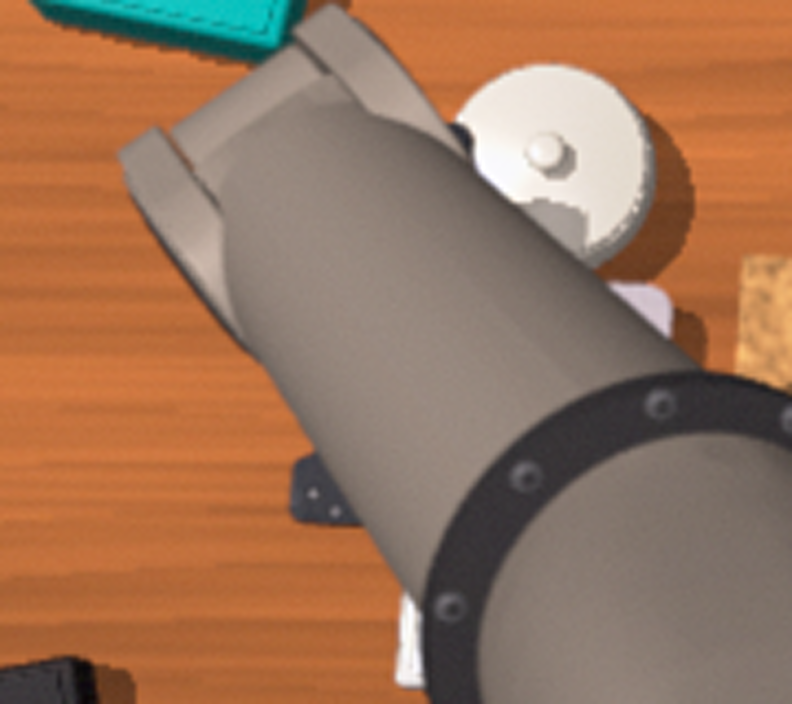

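Request:
arm_command:
  increments:
    - [[4.0, 0.8, 0, 0, 0], [4.0, 1.6, 0, 0, 0], [4.0, 2.4, 0, 0, 0], [4.0, 3.2, 0, 0.02, 0], [4.0, 4.0, 0, 0.02, 0]]

```text
time: 13.8
position: [0.5303, 0.0203, 0.0146]
eef_rot: [[-0.05, -0.0, 0.999], [-0.999, -0.0, -0.05], [0.0, -1.0, -0.0]]
ft_force: [0.4, 1.6, -0.3]
width: 0.0397
```

Request:
arm_command:
  increments:
    - [[4.0, 0.8, 0, 0, 0], [4.0, 1.6, 0, 0, 0], [4.0, 2.4, 0, 0, 0], [4.0, 3.2, 0, 0, 0], [4.0, 4.0, 0, 0, 0]]

```text
time: 14.3
position: [0.5283, -0.0196, 0.0146]
eef_rot: [[-0.05, -0.0, 0.999], [-0.999, -0.0, -0.05], [0.0, -1.0, -0.0]]
ft_force: [0.6, 1.6, 0.5]
width: 0.0402
```

```bash
python3 -c "
from h import *
p,W,G,ok=look(9)
crop(p,'pics/t9.png',260,130,440,300,4.4)
P=G[ok&(G[...,0]>20)].astype(np.float32);print(len(P),np.percentile(P[:,1],[1,99]),np.percentile(P[:,0],[1,99]))
inc(w(103,.5),.015,-2.9)
"
```

```text
t 14.3 pos [ 0.5283 -0.0196  0.0146] zang -2.87 F [0.62 1.65 0.48] w 0.0402 gapframe [13.4  0.6] q [ 18.  34. -29. 116.  27.  37. -31.]Traceback (most recent call last):
  File "<string>", line 5, in <module>
    P=G[ok&(G[...,0]>20)].astype(np.float32);print(len(P),np.percentile(P[:,1],[1,99]),np.percentile(P[:,0],[1,99]))
                                                          ~~~~~~~~~~~~~^^^^^^^^^^^^^^^
    return _quantile_unchecked(
        a, q, axis, out, overwrite_input, method, keepdims, weights)
    return _ureduce(a,
                    func=_quantile_ureduce_func,
    ...<5 lines>...
                    overwrite_input=overwrite_input,
                    method=method)
    r = func(a, **kwargs)
    result = _quantile(arr,
                       quantiles=q,
    ...<2 lines>...
                       out=out,
                       weights=wgt)
    slices_having_nans = np.isnan(arr[-1, ...])
                                  ~~~^^^^^^^^^
IndexError: index -1 is out of bounds for axis 0 with size 0
```

View pics/t9.png

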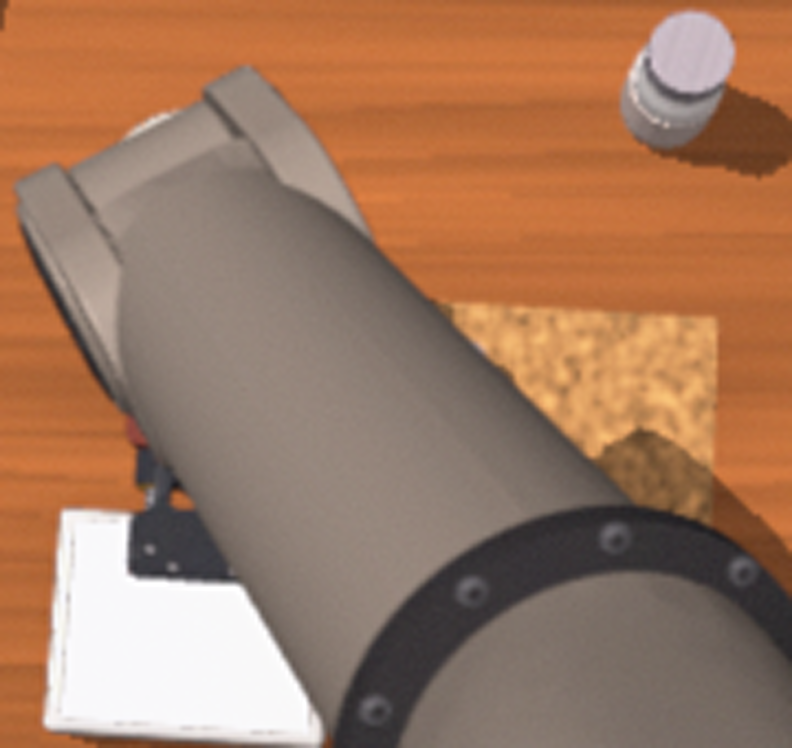

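Request:
arm_command:
  increments:
    - [[4.0, 0.8, 0, 0, 0], [4.0, 1.6, 0, 0, 0], [4.0, 2.4, 0, 0, 0], [4.0, 3.2, 0, 0, 0], [4.0, 4.0, 0, 0, 0]]

```text
time: 14.85
position: [0.5264, -0.0596, 0.0147]
eef_rot: [[-0.05, 0.0, 0.999], [-0.999, -0.0, -0.05], [0.0, -1.0, 0.0]]
ft_force: [0.2, 1.7, 0.3]
width: 0.0399
```

Request:
arm_command:
  increments:
    - [[4.0, 0.8, 0, 0, 0], [4.0, 1.6, 0, 0, 0], [4.0, 2.4, 0, 0, 0], [4.0, 3.1, 0, 0, 0], [4.0, 3.7, 0, 0, 0]]

```text
time: 15.35
position: [0.5245, -0.0964, 0.0147]
eef_rot: [[-0.05, 0.0, 0.999], [-0.999, -0.0, -0.05], [0.0, -1.0, 0.0]]
ft_force: [-0.3, 1.0, 0.7]
width: 0.04
```

```bash
python3 -c "
from h import *
p,W,G,ok=look(10)
crop(p,'pics/t10.png',260,130,440,300,4.4)
q=ctrl.camera('side');crop(q,'pics/s10.png',220,160,420,320,4)
inc(w(103,.5),.015,-2.9)
"
```

```text
t 15.35 pos [ 0.5245 -0.0964  0.0147] zang -2.88 F [-0.33  1.02  0.73] w 0.04 gapframe [90.3  0.7] q [ 27.  34. -29. 115.  27.  37. -23.]
inc cm [ 1.192 -0.037 -0.01 ] turn rad -0.0009
```

View pics/t10.png

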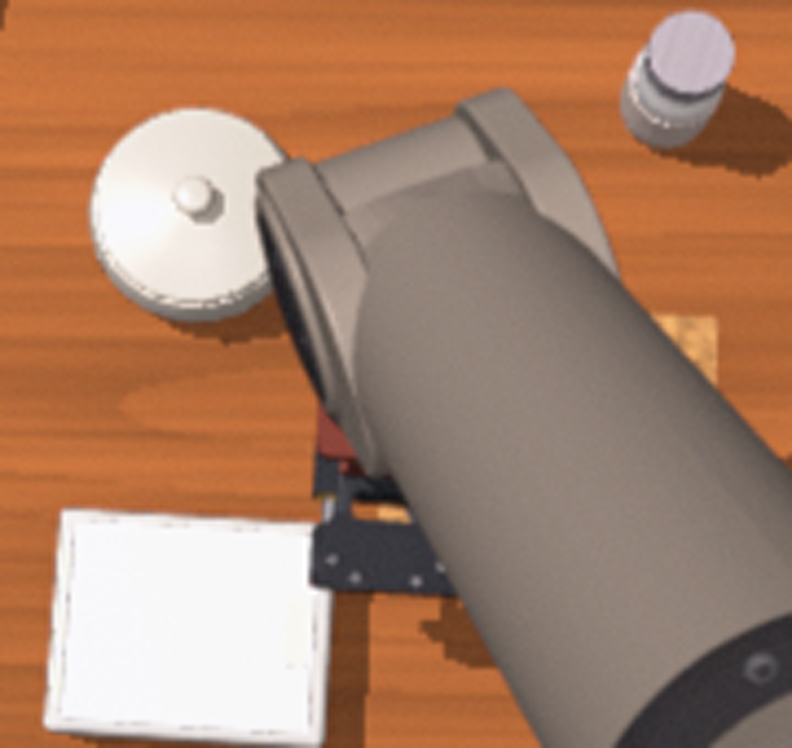

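View pics/s10.png

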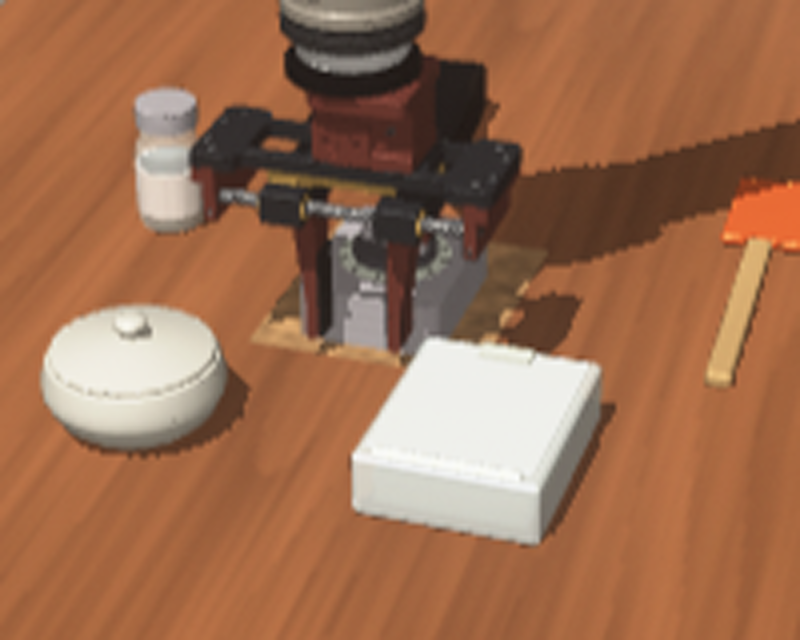

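Request:
arm_command:
  increments:
    - [[4.0, 0.5, 0, 0, 0], [4.0, 0.9, 0, 0, 0], [4.0, 1.2, 0, 0, 0], [4.0, 1.2, 0, 0, 0], [4.0, 0.4, 0, 0, 0]]

```text
time: 15.95
position: [0.524, -0.1012, 0.0145]
eef_rot: [[-0.052, -0.001, 0.999], [-0.999, -0.001, -0.052], [0.001, -1.0, -0.001]]
ft_force: [0.1, 0.7, -0.8]
width: 0.0402
```

Request:
arm_command:
  increments:
    - [[4.0, -1.2, 0, 0, 0], [4.0, -2.4, 0, 0, 0], [4.0, -2.4, -4, 0, 0], [4.0, -2.4, -9, 0, 0], [4.0, -2.4, -14, 0, 0]]

```text
time: 16.45
position: [0.5249, -0.0739, 0.1559]
eef_rot: [[-0.048, -0.002, 0.999], [-0.999, 0.001, -0.048], [-0.001, -1.0, -0.002]]
ft_force: [-0.2, -1.0, 0.1]
width: 0.04
```

Request:
arm_command:
  increments:
    - [[4.0, -4.5, -1, 0, 0], [4.0, -9, -2, 0, 0], [4.0, -13.5, -2, 0, 0], [4.0, -18, -2, 0, 0], [4.0, -22, -2, 0, 0]]

```text
time: 16.95
position: [0.5357, 0.1476, 0.175]
eef_rot: [[-0.048, 0.001, 0.999], [-0.999, 0.0, -0.048], [-0.0, -1.0, 0.001]]
ft_force: [0.2, -0.3, -0.4]
width: 0.04
```

```bash
python3 -c "
from h import *
p,W,G,ok=look(11)
crop(p,'pics/t11.png',260,130,440,300,4.4);cv2.imwrite('pics/t11f.png',p['image'])
q=ctrl.camera('side');crop(q,'pics/s11.png',220,160,420,320,4)
m=(W[...,2]>.026)&(W[...,2]<.042)&(G[...,0]>80)&(G[...,0]<260)&(abs(G[...,1])<80)
print(cv2.minAreaRect(G[m].astype(np.float32)),m.sum(),np.percentile(G[m],[1,99],axis=0))
"
```

```text
t 16.95 pos [0.5357 0.1476 0.175 ] zang -2.73 F [ 0.18 -0.33 -0.43] w 0.04 gapframe [-154.    -0.5] q [ 10.  24. -40. 106.  18.  56. -41.]
((169.29071044921875, 1.6134490966796875), (112.28591918945312, 89.47462463378906), 0.09453730285167694) 1994 [[114.23015838 -42.64156881]
 [223.95412121  44.40438667]]
```

View pics/t11f.png

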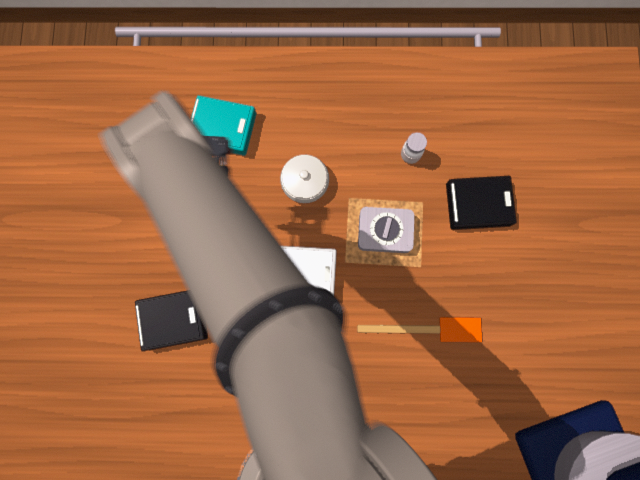

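View pics/s11.png

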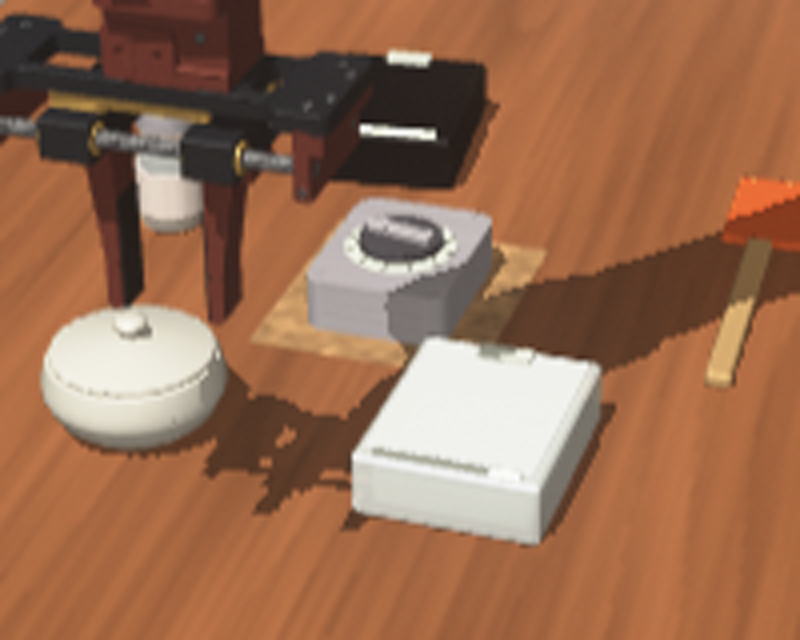

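The timer sits wholly on the mat, centred to about 2 mm along and across it. The mat's margins show on every side. The lid, flap, spatula and jar look unchanged, and the arm is clear of everything.

```bash
python3 -c "
from h import *
print(ctrl.hand_in())"
```

```text
the job is handed in; nothing more can be done
None
```

The timer is back on its cork mat, standing wholly on it, and the job is handed in; the robot's clock read about 17 s before hand-in.

I pushed the timer's long side with two fingertips until it was in line with the gap. I then pushed its rear end straight through between the frosted box and the sugar bowl. Measured wrist forces stayed around 3 N or less, with no sideways force building up in the gap.

**Last checks:**
- **Timer position:** after I pulled the arm back, the timer's middle was about 1 mm along and 2 mm across from the mat's middle. It was square to within about 0.1°, with the mat's margin showing on all sides.
- **Other things:** by eye in the last pictures, the sugar bowl's lid, the box's flap, the spatula and the spice jar looked as they did at the start. The arm was touching nothing.

**Disagreements:**
- The trained network's points for the timer were several millimetres off in some pictures, once about 15 mm. I used depth measurements and the pictures for alignment instead.
- My colour-based outline of the mat failed, so I took its corners by eye from an enlarged picture. They agreed with the box and bowl to within 2 mm.

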